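# Swap the battery packs in the studio's push-push charger

## Task

The green-topped battery pack in the charger is full: push it down to release the catch so that it springs up, lift it out and stand it upright in the wooden tray. Then put the red-topped flat pack in the bay and push it down until the catch clicks and keeps it down, level with the rim, when you let go. Press slowly and firmly but do not force the catch, set the packs down without dropping them, and leave everything else on the bench where it is.

Things in the scene. Friction and masses are not known exactly. Their poses are not given: they have to be found in the camera images.
- full_pack_mid (a point): Battery pack with a GREEN top, dark grey casing, a block 36 (x) by 60 (y) by 75 (z) mm, 0.3 kg, sitting locked in the charger's bay at the start. Point at its centre: the top face is 37.5 mm above it. z is up, x across the thin side (grasp along x). Locked, its top is level with the rim, too low to grip; released, it rises 28 mm.
- flat_pack_mid (a point): Battery pack with a RED top (flat, to be charged), the same block 36 by 60 by 75 mm, standing upright on the bench. Point at its centre, half-way up; axes as for the green one. It fits the bay either way round (yaw or yaw + pi).
- bay_rim (a point): Centre of the mouth of the charger's upright bay, level with the rim, 115 mm above the bench; z up, x across the bay's thin side, y along its wide side. The bay is 39 (x) by 63 (y) mm, 1.5 mm clear all round a pack; an orange collar widens it by 5 mm over its top 8 mm. An empty bay's sprung cradle waits 47 mm below the rim: a pack put in rests with its top 28 mm above the rim.
- charger: Dark box fixed to the bench, 92 x 104 mm, 115 mm high; origin on the bench under the bay's centre, axes as the bay's. Push-push catch: push a pack's top down until it clicks, then let go. It clicks 6 to 20 mm below the locked position, unlike from charger to charger: go by feel. The push takes 3 to 12 N, then just past the click a bumper is felt (14 N/mm). 15 to 18 N is right, slowly; over 23 N can break it.
- tray_in (a point): Open wooden tray fixed to the bench, 150 (x) by 170 (y) mm outside, 30 mm high, walls and floor 5 mm thick. Point at the centre of its inner floor (5 mm above the bench), z up.
- spare_pack_mid (a point): Another GREEN-topped pack, the same size, standing upright on the bench: not needed, leave it alone. Point at its centre.
- maquette: Small terracotta figure, 134 mm high, 72 mm across, standing loose; origin at the centre of its underside. Leave alone.
- mallet: Wooden mallet lying loose, 225 mm long, head 64 mm thick; origin under its middle. Leave alone.
- jar: Amber glass jar with a white lid, 70 mm high, 56 mm across, loose; origin at the centre of its underside. Leave alone.
- sander: Cork sanding block 45 by 90 by 30 mm, loose; origin under its centre. Leave alone.
- offcut: Pale wooden offcut 50 by 110 by 35 mm, loose; origin under its centre. Leave alone.
Mind the look-alikes: they are no part of the job. What is shaped like the part that bears flat_pack_mid but pink or yellow is not meant. What is shaped like the part that bears full_pack_mid but purple is not meant.

How it is judged:
On the way, in this order (a step that is already met when the one before it is completed fails the run):
1. the green-topped pack has sprung up in the bay (z of full_pack_mid in the frame of bay_rim above -0.016 m and horizontal distance between full_pack_mid and bay_rim below 0.01 m), for 0.2 s.
2. the green-topped pack stands upright in the tray, let go (x of full_pack_mid in the frame of tray_in between -0.06 and 0.06 m and y of full_pack_mid in the frame of tray_in between -0.07 and 0.07 m and z of full_pack_mid in the frame of tray_in below 0.043 m and angle between full_pack_mid's own z axis and vertical below 0.15 rad and contact force between the fingers and full_pack below 0.1 N and linear speed of full_pack below 0.02 m/s), for 0.2 s.
At the end, for the whole second after the job is handed in: Red-topped pack locked in the bay: centre 33 to 46 mm below the rim, within 5 mm of the bay's axis. Green-topped pack from the charger upright (0.15 rad) on the tray's floor, centre within 60 mm (x) and 70 mm (y) of the tray's. Both untouched and at rest (all of step 2 and z of flat_pack_mid in the frame of bay_rim between -0.046 and -0.033 m and horizontal distance between flat_pack_mid and bay_rim below 0.005 m and contact force between the fingers and flat_pack below 0.1 N and linear speed of flat_pack below 0.02 m/s).
It fails at once if a pack is forced against the charger or its catch with more than 26 N (contact force between any of full_pack, flat_pack and charger above 26 N).
It fails at once if a pack is dropped (falls free at more than 0.7 m/s) ((contact force between the fingers and full_pack below 0.05 N and linear speed of full_pack above 0.7 m/s) or (contact force between the fingers and flat_pack below 0.05 N and linear speed of flat_pack above 0.7 m/s)).
It fails at once if the spare pack or another loose thing on the bench is pushed more than 30 mm from its place (distance of any of spare_pack_mid, maquette, mallet, jar, sander, offcut from where it was at the start of the episode above 0.03 m).
It also fails if it takes over 72 s, if anything falls off the work surface, if the arm or the gripper's body presses on something with over 40 N, if the wrist force passes 120 N, or if a joint passes its speed limit or range.

## Robot

A 6-joint arm with a two-finger parallel gripper is mounted at the origin on the work surface. World frame = base frame: x ahead of the robot, y to its left, z up, the work surface at z = 0. Lengths are in m, angles in rad, forces in N, time in s.
With the tool pointing down it reaches from about 0.375 to 0.975 m from the base axis. Payload 3.8 kg.
Tool frame: the origin (TCP) lies at the very end of the fingers, on their centre line; the grasp point (between the pads) lies 19 mm behind it (bot.pinch_z is the distance from the TCP to the grasp point, in m); x points along the fingers, y is the direction in which the jaws open and shut, and the axes are right-handed (so a half turn about x gives the same grasp; the last joint's range is limited). The gripper opens to 85 mm and grips with 20 to 120 N. Pads are 22 mm wide; open, the fingers measure 114 mm over their backs; the gripper's body (76 mm by 85 mm) begins 54 mm behind the grasp point. The pads swing forward as they close: fully open they stand 13 mm farther back than shut.
Start: joints at [1.277, 0.264, 1.604, -0, 1.274, -0.037], TCP at [0.171, 0.653, 0.197] pointing down, gripper open.
Joint ranges: [-2.63, 2.63], [-0.94, 2.18], [0.31, 2.57], [-1.31, 4.45], [0, 2.66], [-2.55, 2.55]. Speed limits (rad/s): [2.57, 2.57, 3.14, 3.14, 3.14, 3.14].

## Interface

Orientations are given as a rotation vector (axis times angle).
In Python, from workcell import monitor, imaging, finish_job, bot gives the robot as it stands.
- The arm moves only by the tool jog_arm, never from a script. Its argument "rows" is a list of rows, each a list of 7 numbers: the shift along the tool's x, y, z in m, then the turn, a rotation vector about the tool's x, y, z in rad, then the opening in per cent of the stroke, from 0 (shut) to 100 (fully open). A call has 1 to 20 rows; each row is the pose to reach, as a shift and turn from the pose measured when the call began, along the tool's axes at that moment; what a row does not reach only later rows make up. A row lasts 1/10 s, in which the tool goes at most 50 mm and 8.59 degrees, less where a joint would pass 70% of its speed; a pose out of reach is approached as far as the arm can. A call with a gripper value outside its range is refused whole. The fingers move at their own pace and stop on an object; "force" is the grip in N (left out, the last holds). Time passes only in rows, so rows that repeat a pose let the fingers close. It gives the time, the measured TCP pose, the force and the opening at its end, in the units of the state.
- monitor.read_state(): the state, without advancing time (a new reading comes with each control period).
- imaging.read_camera(name): name is "side" or "top"; returns the picture (480x640x3 uint8, blue, green, red); there is no depth.
- imaging.camera_params(name): a dict with "fx", "fy", "cx", "cy" (pixels), "k1" (the pictures are not rectified: a ray, as slopes to the right and down, at radius r is drawn at 1 + k1 r^2 times it, then the intrinsics apply), "T" (4x4, takes a point from camera to world coordinates). Camera axes: x right, y down, z forward; pixel columns grow to the right and rows downward; lengths in m; the calibration is good to about 2 mm. A picture is of the moment at which its call begins. camera_params takes no time and is no camera call.
- finish_job(): hands the job in, once; it reports no verdict.
The state is a dict: "time": time; "q": joint angles; "joint_vel": joint speeds; "joint_torque": joint torques, N m; "tool_pos": TCP position; "tcp_rot": TCP orientation; "wrist_force": force on the tool from outside, world axes, zero at the start; "torque": the same for the moment, N m; "width": opening from 0.0 (shut) to 1.0 (fully open).
Only numpy, scipy, OpenCV 4.12 (cv2) and the standard library are available. Lean on these libraries where they do the work, as an engineer would, in place of code of your own. Each camera call takes 0.05 s, during which the arm holds its last target. There are 200 camera calls.

## Working session

There is one attempt and no reset: what is moved stays moved. The work goes in short steps, Python scripts to look and compute and a tool call to move; the robot and the scene stay as the last step left them, time stands still between calls to the robot, and variables do not carry over. Pictures are saved under pics/ and viewed, about 8 in all and at most 12, crops included, and the job is handed in when it is done.

Besides the shell and the picture viewer there is one more tool, called after "Emit:" by a JSON object that holds its "op" and its "data", one argument or row to a line. jog_arm: Moves the arm, as the interface text tells. Its arguments: {"type":"object","properties":{"rows":{"type":"array","items":{"type":"array","items":{"type":"number"}}},"force":{"type":"number"}},"required":["rows"]}

```bash
mkdir -p pics; ls
python3 - <<'E'
from workcell import monitor, imaging, bot
import cv2
for n in("top","side"):
    cv2.imwrite(f"pics/{n}0.png",imaging.read_camera(n)); print(n,imaging.camera_params(n))
print(monitor.read_state(), bot.pinch_z)
E
```

```text
pics
top {'fx': 544.8951846623296, 'fy': 544.8951846623296, 'cx': 319.6272781906233, 'cy': 238.7316963928888, 'k1': 0.02062983298376579, 'T': array([[-0.08892212, -0.97404509,  0.20815622,  0.31412756],
       [-0.99603712,  0.087317  , -0.01690578, -0.00302736],
       [-0.00170858, -0.20883462, -0.97794948,  1.28150378],
       [ 0.        ,  0.        ,  0.        ,  1.        ]])}
side {'fx': 561.8251797094937, 'fy': 561.8251797094937, 'cx': 324.2363375707907, 'cy': 236.9334442150039, 'k1': -0.06252555170117918, 'T': array([[-0.95111008, -0.23581418,  0.19945247,  0.28292734],
       [-0.308214  ,  0.68319915, -0.66199929,  0.96575945],
       [ 0.01984306, -0.69110824, -0.72247883,  1.19379287],
       [ 0.        ,  0.        ,  0.        ,  1.        ]])}
{'time': 0.1, 'q': array([ 1.27713049e+00,  2.64676653e-01,  1.60525422e+00, -3.12936883e-05,
        1.27372235e+00, -3.68940399e-02]), 'joint_vel': array([ 0.00087196, -0.00124463, -0.00309618, -0.00172108,  0.00010939,
       -0.0003887 ]), 'joint_torque': array([ 7.88929992e-04, -5.16712546e+01, -3.68588519e+01,  1.98326265e-04,
        6.43935869e-03,  1.93004695e-05]), 'tool_pos': array([0.17121563, 0.65215342, 0.19607833]), 'tcp_rot': array([ 0.19996544,  1.56169127, -0.20317317]), 'wrist_force': array([ 0.02415751, -0.48223171, -0.97265287]), 'torque': array([ 0.02501016, -0.00227902,  0.05823977]), 'width': 0.9979297399514986} 0.0187
```

View pics/top0.png

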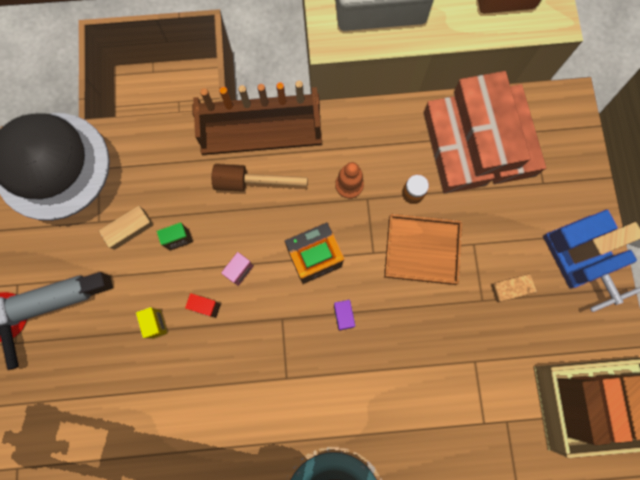

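View pics/side0.png

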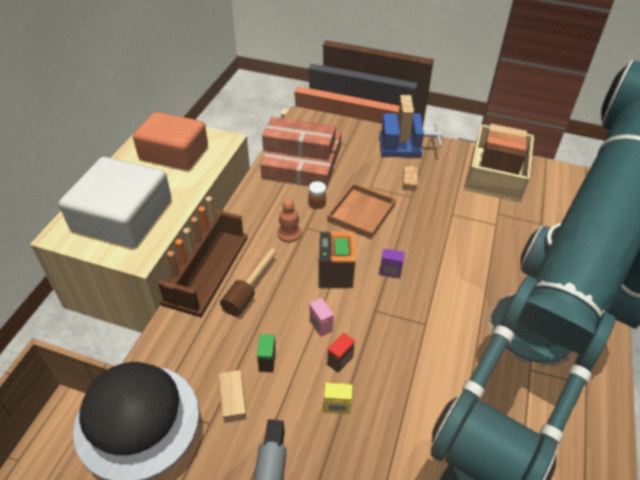

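The top view shows the charger with the green pack at (315,252), the red pack at (202,304), the spare at (174,235) and the tray at (423,250). Pink, yellow and purple decoys stand nearby. Next I measure positions.

```bash
cat > h.py <<'E'
import numpy as np, cv2
from workcell import imaging, monitor
from scipy.spatial.transform import Rotation as R
RNG={'g':[((45,90,50),(80,255,255))],'r':[((0,190,90),(4,255,255)),((175,190,90),(180,255,255))],'o':[((6,200,150),(18,255,255))]}
def unproj(cam,uv,z):
    p=imaging.camera_params(cam); d=(np.asarray(uv,float)-[p['cx'],p['cy']])/[p['fx'],p['fy']]
    s=d.copy()
    for _ in range(8): s=d/(1+p['k1']*(s**2).sum(1,keepdims=True))
    v=np.c_[s,np.ones(len(s))]@p['T'][:3,:3].T; o=p['T'][:3,3]
    return (o+v*((z-o[2])/v[:,2])[:,None])[:,:2]
def proj(cam,P):
    p=imaging.camera_params(cam); q=np.linalg.inv(p['T'])@np.r_[P,1]; s=q[:2]/q[2]; s=s*(1+p['k1']*s@s)
    return s*[p['fx'],p['fy']]+[p['cx'],p['cy']]
def blobs(cam,im,col,z,amin=60):
    h=cv2.cvtColor(im,cv2.COLOR_BGR2HSV); m=sum(cv2.inRange(h,a,b) for a,b in RNG[col])
    out=[]
    for c in cv2.findContours(m,cv2.RETR_EXTERNAL,cv2.CHAIN_APPROX_NONE)[0]:
        if cv2.contourArea(c)<amin: continue
        c=c.reshape(-1,2); w=unproj(cam,c,z)
        (x,y),(a,b),t=cv2.minAreaRect((w*1000).astype(np.float32))
        if a>b: t+=90   # t: angle of the thin-side axis
        t=(t+90)%180-90
        out.append((c.mean(0).round(),np.round([x,y,a,b,t],1)))
    return out
E
python3 - <<'E'
from h import *
for cam in("top","side"):
    im=cv2.imread(f"pics/{cam}0.png")
    for col,z in(('g',.115),('g',.075),('r',.075),('o',.115)):
        for b in blobs(cam,im,col,z): print(cam,col,z,*b)
# tray rim corners by eye, top
c=unproj("top",[(389,217),(459,222),(456,283),(386,276)],.03); print(c, c.mean(0))
c=unproj("side",[(364,187),(394,204),(363,235),(329,212)],.03); print(c, c.mean(0))
E
```

```text
top g 0.115 [316. 254.] [528.4 -12.1  35.4  59.1  18.4]
top g 0.115 [171. 234.] [602.9 299.   36.1  58.5  15.8]
top g 0.075 [316. 254.] [535.7 -12.4  36.6  61.1  18.4]
top g 0.075 [171. 234.] [612.8 309.3  37.3  60.6  15.8]
top r 0.075 [ 18. 328.] [432.2 645.4  22.   36.2  25.5]
top r 0.075 [200. 304.] [446.8 251.1  59.5  33.4 -21.7]
top o 0.115 [316. 256.] [524.2 -13.2  59.8 103.3  18.6]
side g 0.115 [266. 346.] [600.9 343.   35.5  60.4  18.9]
side g 0.115 [341. 246.] [527.4  -4.8  34.   54.3  17.2]
side g 0.075 [266. 346.] [612.7 319.9  36.9  62.6  18.9]
side g 0.075 [341. 246.] [536.5 -40.8  35.3  56.3  17.2]
[[ 0.61824414 -0.19291254]
 [ 0.59135791 -0.35582563]
 [ 0.4485581  -0.32837589]
 [ 0.47899102 -0.1697535 ]] [ 0.53428779 -0.26171689]
[[ 0.55298141 -0.34800883]
 [ 0.4457324  -0.30244806]
 [ 0.50091177 -0.14442499]
 [ 0.62257998 -0.203588  ]] [ 0.53055139 -0.24961747]
```

```bash
cat >> h.py <<'E'
def rows(pos,yaw_deg):
    s=monitor.read_state(); M=R.from_rotvec(s['tcp_rot']); x=M.as_matrix()
    best=None
    for k in(0,180):
        a=np.radians(yaw_deg+k); y=np.array([np.cos(a),np.sin(a),0]); X=np.array([0,0,-1.]); G=np.c_[X,y,np.cross(X,y)]
        rv=(M.inv()*R.from_matrix(G)).as_rotvec()
        print('shift',(x.T@(np.asarray(pos)-s['tool_pos'])).round(4),'turn',rv.round(3),'yaw',yaw_deg+k)
    print('t',round(s['time'],2),'pos',s['tool_pos'].round(4),'jaw',x[:,1].round(3),'F',s['wrist_force'].round(2),'q6',s['q'][5].round(2),'w',s['width'].round(3))
E
python3 - <<'E'
from h import *
RNG['r']=[((0,150,60),(6,255,255)),((172,150,60),(180,255,255))]
im=cv2.imread("pics/side0.png")
for b in blobs("side",im,'r',.075,40): print(*b)
rows((.528,-.0115,.160),18.4); rows((.528,-.0115,.160),108.4)
E
```

```text
[341. 345.] [446.9 260.9  64.7  40.1 -22.4]
shift [ 0.0372 -0.5512  0.5136] turn [0.993 0.001 0.002] yaw 18.4
shift [ 0.0372 -0.5512  0.5136] turn [-2.149e+00 -2.000e-03  1.000e-03] yaw 198.4Traceback (most recent call last):
  File "<stdin>", line 5, in <module>
  File "h.py", line 32, in rows
    print('t',round(s['time'],2),'pos',s['tool_pos'].round(4),'jaw',x[:,1].round(3),'F',s['wrist_force'].round(2),'q6',s['q'][5].round(2),'w',s['width'].round(3))
                                                                                                                                              ^^^^^^^^^^^^^^^^
AttributeError: 'float' object has no attribute 'round'
```

Emit:
{"op": "jog_arm", "data": {
  "rows": [
    [0.037, -0.551, 0.514, -0.578, 0, 0, 0],
    [0.037, -0.551, 0.514, -0.578, 0, 0, 0],
    [0.037, -0.551, 0.514, -0.578, 0, 0, 0],
    [0.037, -0.551, 0.514, -0.578, 0, 0, 0],
    [0.037, -0.551, 0.514, -0.578, 0, 0, 0],
    [0.037, -0.551, 0.514, -0.578, 0, 0, 0],
    [0.037, -0.551, 0.514, -0.578, 0, 0, 0],
    [0.037, -0.551, 0.514, -0.578, 0, 0, 0],
    [0.037, -0.551, 0.514, -0.578, 0, 0, 0],
    [0.037, -0.551, 0.514, -0.578, 0, 0, 0],
    [0.037, -0.551, 0.514, -0.578, 0, 0, 0],
    [0.037, -0.551, 0.514, -0.578, 0, 0, 0],
    [0.037, -0.551, 0.514, -0.578, 0, 0, 0],
    [0.037, -0.551, 0.514, -0.578, 0, 0, 0],
    [0.037, -0.551, 0.514, -0.578, 0, 0, 0],
    [0.037, -0.551, 0.514, -0.578, 0, 0, 0],
    [0.037, -0.551, 0.514, -0.578, 0, 0, 0],
    [0.037, -0.551, 0.514, -0.578, 0, 0, 0],
    [0.037, -0.551, 0.514, -0.578, 0, 0, 0],
    [0.037, -0.551, 0.514, -0.578, 0, 0, 0]
  ]
}}

```text
time: 2.1
tool_pos: [0.5279, -0.01, 0.1602]
tcp_rot: [-0.255, 1.557, 0.252]
wrist_force: [0.9, 0.0, 0.1]
width: 0.001
```

```bash
sed -i "s/s\['width'\].round(3)/round(float(s['width']),3)/;s/s\['q'\]\[5\].round(2)/round(float(s['q'][5]),2)/" h.py
python3 - <<'E'
from h import *
rows((.528,-.0115,.115),108.4)
E
```

```text
shift [ 0.0452 -0.0014 -0.0003] turn [ 0.002 -0.001  0.001] yaw 108.4
shift [ 0.0452 -0.0014 -0.0003] turn [-3.139e+00 -2.000e-03 -2.000e-03] yaw 288.4
t 2.1 pos [ 0.5279 -0.01    0.1602] jaw [-0.318  0.948 -0.001] F [0.86 0.03 0.15] q6 -1.96 w 0.001
```

Emit:
{"op": "jog_arm", "data": {
  "rows": [
    [0.02, -0.001, 0, 0, 0, 0, 0],
    [0.03, -0.001, 0, 0, 0, 0, 0],
    [0.036, -0.001, 0, 0, 0, 0, 0],
    [0.039, -0.001, 0, 0, 0, 0, 0],
    [0.041, -0.001, 0, 0, 0, 0, 0],
    [0.042, -0.001, 0, 0, 0, 0, 0],
    [0.043, -0.001, 0, 0, 0, 0, 0],
    [0.044, -0.001, 0, 0, 0, 0, 0],
    [0.045, -0.001, 0, 0, 0, 0, 0],
    [0.046, -0.001, 0, 0, 0, 0, 0],
    [0.047, -0.001, 0, 0, 0, 0, 0],
    [0.048, -0.001, 0, 0, 0, 0, 0],
    [0.048, -0.001, 0, 0, 0, 0, 0]
  ]
}}

```text
time: 3.4
tool_pos: [0.528, -0.011, 0.112]
tcp_rot: [-0.255, 1.557, 0.253]
wrist_force: [-0.2, 0.1, 0.2]
width: 0.003
```

Emit:
{"op": "jog_arm", "data": {
  "rows": [
    [0.001, 0, 0, 0, 0, 0, 0],
    [0.002, 0, 0, 0, 0, 0, 0],
    [0.003, 0, 0, 0, 0, 0, 0],
    [0.004, 0, 0, 0, 0, 0, 0],
    [0.004, 0, 0, 0, 0, 0, 0]
  ]
}}

```text
time: 3.9
tool_pos: [0.5278, -0.011, 0.1078]
tcp_rot: [-0.255, 1.557, 0.253]
wrist_force: [-0.3, 0.1, -0.8]
width: 0.0
```

Emit:
{"op": "jog_arm", "data": {
  "rows": [
    [0.001, 0, 0, 0, 0, 0, 0],
    [0.002, 0, 0, 0, 0, 0, 0],
    [0.003, 0, 0, 0, 0, 0, 0],
    [0.003, 0, 0, 0, 0, 0, 0]
  ]
}}

```text
time: 4.3
tool_pos: [0.5277, -0.011, 0.1046]
tcp_rot: [-0.255, 1.558, 0.253]
wrist_force: [-0.5, -0.6, 1.3]
width: 0.001
```

Run:
```python
from h import *
im=imaging.read_camera("side"); cv2.imwrite("pics/s1.png",cv2.resize(im[180:310,270:430],None,fx=4,fy=4,interpolation=cv2.INTER_CUBIC))
rows((.528,-.0115,.115),108.4)
```

```text
shift [-0.0103 -0.0006  0.0001] turn [ 0.002 -0.002  0.001] yaw 108.4
shift [-0.0103 -0.0006  0.0001] turn [-3.139e+00 -2.000e-03 -3.000e-03] yaw 288.4
t 4.35 pos [ 0.5277 -0.011   0.1047] jaw [-0.318  0.948 -0.001] F [ 0.9  -0.61 -0.11] q6 -1.96 w -0.003
```

View pics/s1.png

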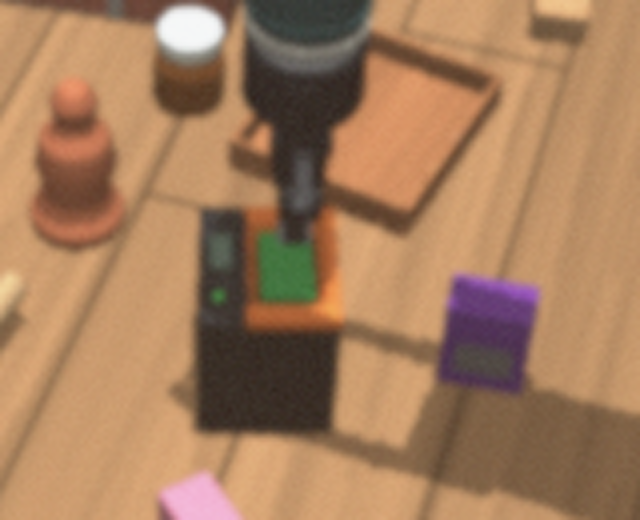

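The view shows the shut fingertips at crop (293,240), on the far part of the green top, whose centre is at (287,268). I check projections before pressing.

Run:
```python
from h import *
P=monitor.read_state()['tool_pos']
f=lambda p:((p-[270,180])*4).round()
print('tip',f(proj('side',P)))
y=np.radians(108.4);ay=np.array([np.cos(y),np.sin(y),0]);ax=np.array([ay[1],-ay[0],0])
c=np.array([.5284,-.0115,0])
for z in(.115,.105):
  for s,t in((1,1),(1,-1),(-1,-1),(-1,1)): print(z,f(proj('side',c+ax*.018*s+ay*.03*t+[0,0,z])))
im=imaging.read_camera("top"); cv2.imwrite("pics/t1.png",cv2.resize(im[200:310,260:400],None,fx=5,fy=5,interpolation=cv2.INTER_CUBIC))
print([((proj('top',p)-[260,200])*5).round() for p in (P,c+[0,0,.115])])
```

```text
tip [288. 270.]
0.115 [261. 292.]
0.115 [259. 225.]
0.115 [313. 225.]
0.115 [317. 292.]
0.105 [261. 302.]
0.105 [259. 235.]
0.105 [312. 236.]
0.105 [316. 303.]
[array([278., 278.]), array([278., 272.])]
```

View pics/t1.png

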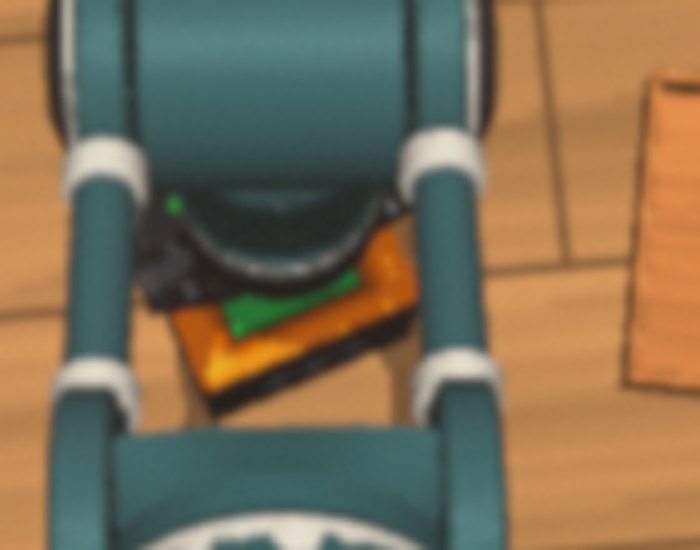

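Run:
```python
from h import *
P=[.1712,.6522,.1961]
print(proj('top',P),proj('side',P))
P=monitor.read_state()['tool_pos']
for dz in(0,.02,.03): print(dz,proj('side',P+[0,0,dz]),(proj('side',P+[0,0,dz])-[270,180])*4)
im=imaging.read_camera("side"); cv2.imwrite("pics/s2.png",cv2.resize(im[100:290,250:430],None,fx=4,fy=3.1,interpolation=cv2.INTER_CUBIC)) if 0 else cv2.imwrite("pics/s2.png",cv2.resize(im[215:265,315:375],None,fx=12,fy=12,interpolation=cv2.INTER_CUBIC))
print((proj('side',P)-[315,215])*12)
```

```text
[-24.97493144 467.23641329] [435.30777748 541.21616628]
0 [341.87755515 247.38630704] [287.51022062 269.54522814]
0.02 [342.20335774 242.1991493 ] [288.81343096 248.79659721]
0.03 [342.3686056  239.56701767] [289.4744224  238.26807067]
[322.53066185 388.63568442]
```

View pics/s2.png

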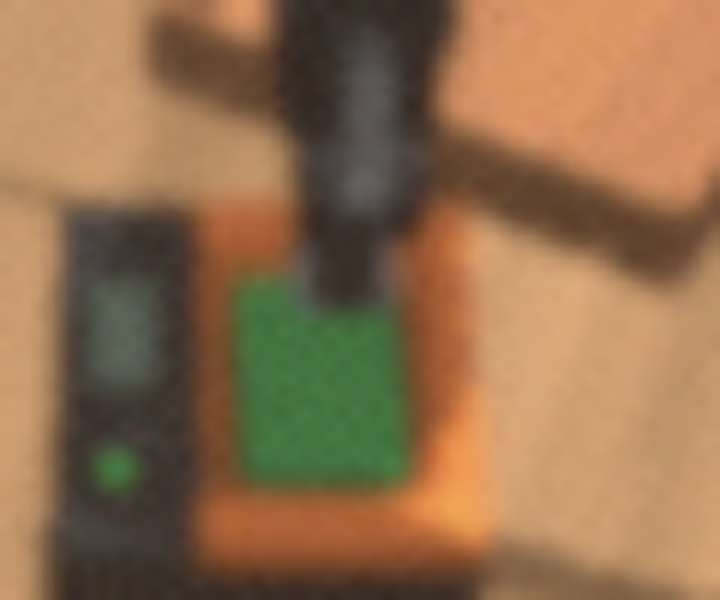

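The tip appears about 25 mm higher than the reported TCP would project, and there is no contact force yet. I go down by feel.

Emit:
{"op": "jog_arm", "data": {
  "rows": [
    [0.002, 0, 0, 0, 0, 0, 0],
    [0.004, 0, 0, 0, 0, 0, 0],
    [0.005, 0, 0, 0, 0, 0, 0],
    [0.005, 0, 0, 0, 0, 0, 0]
  ]
}}

```text
time: 4.85
tool_pos: [0.5276, -0.011, 0.0995]
tcp_rot: [-0.255, 1.558, 0.253]
wrist_force: [-0.2, 0.3, 0.7]
width: 0.002
```

Emit:
{"op": "jog_arm", "data": {
  "rows": [
    [0.002, 0, 0, 0, 0, 0, 0],
    [0.004, 0, 0, 0, 0, 0, 0],
    [0.005, 0, 0, 0, 0, 0, 0],
    [0.005, 0, 0, 0, 0, 0, 0]
  ]
}}

```text
time: 5.25
tool_pos: [0.5274, -0.011, 0.0942]
tcp_rot: [-0.255, 1.559, 0.253]
wrist_force: [0.1, -0.2, 0.3]
width: -0.0
```

Run:
```python
from h import *
a=cv2.imread("pics/s2.png"); im=imaging.read_camera("side"); cv2.imwrite("pics/s3.png",cv2.resize(im[140:290,290:400],None,fx=4,fy=4,interpolation=cv2.INTER_CUBIC))
s=monitor.read_state(); print(s['wrist_force'],s['tool_pos'],s['torque'])
print((proj('side',s['tool_pos'])-[290,140])*4)
for b in blobs('side',im,'g',.115): print(*b)
```

```text
[ 0.42009356  0.50866339 -0.14363394] [ 0.52746224 -0.01102436  0.0943229 ] [ 0.03082973 -0.02510438  0.00036114]
[207.32878615 440.30052097]
[266. 346.] [600.5 344.2  35.5  62.9  18.9]
[341. 247.] [528.5  -4.2  31.6  53.6  17.2]
```

View pics/s3.png

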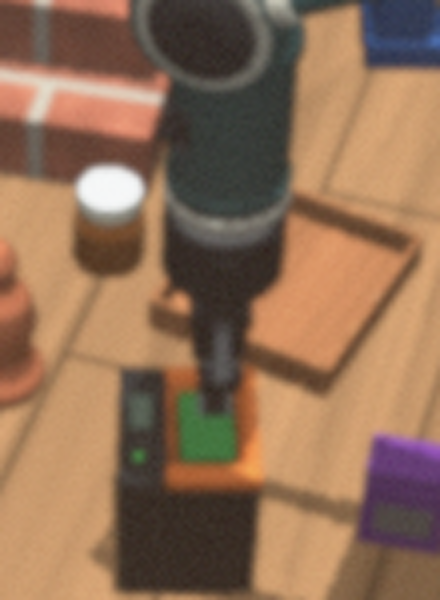

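Run:
```python
from h import *
from workcell import bot
print([a for a in dir(bot) if a[0]!='_'])
def ray(cam,uv):
    a=unproj(cam,[uv],0.)[0]; o=imaging.camera_params(cam)['T'][:3,3]; d=np.r_[a,0]-o; return o,d/np.linalg.norm(d)
def tri(u,v):
    (o,d),(p,e)=ray('top',u),ray('side',v)
    s=np.linalg.lstsq(np.c_[d,-e],p-o,rcond=None)[0]; a,b=o+s[0]*d,p+s[1]*e
    return ((a+b)/2).round(4),round(np.linalg.norm(a-b)*1000,1)
print('ring',tri((315.6,233),(347,190)))
print('green',tri((316,254),(341.5,246.5)),'spare',tri((171,234),(266,346)))
print('lid',tri((417,185),(317.5,188)))
print('tray',[tri(a,b) for a,b in zip([(389,217),(459,222),(456,283),(386,276)],[(329,212),(364,187),(394,204),(363,235)])])
print('origin',proj('side',[0,0,0]),proj('top',[0,0,0]))
```

```text
['MotionError', 'pinch_z']
ring (array([ 0.5289, -0.0137,  0.3057]), np.float64(8.4))
green (array([ 0.5301, -0.0124,  0.1063]), np.float64(1.6)) spare (array([0.6144, 0.3131, 0.0654]), np.float64(0.2))
lid (array([ 0.6801, -0.2622,  0.0608]), np.float64(2.7))
tray [(array([ 0.6171, -0.191 ,  0.0422]), np.float64(3.6)), (array([ 0.5729, -0.3558,  0.0269]), np.float64(37.4)), (array([ 0.451 , -0.3365, -0.0012]), np.float64(1.8)), (array([ 0.4948, -0.1733, -0.0008]), np.float64(23.4))]
origin [533.12396781 326.15256734] [332.12240462 503.25544772]
```

Emit:
{"op": "jog_arm", "data": {
  "rows": [
    [0.002, 0, 0, 0, 0, 0, 0],
    [0.004, 0, 0, 0, 0, 0, 0],
    [0.006, 0, 0, 0, 0, 0, 0],
    [0.006, 0, 0, 0, 0, 0, 0]
  ]
}}

```text
time: 5.7
tool_pos: [0.527, -0.011, 0.0878]
tcp_rot: [-0.255, 1.559, 0.253]
wrist_force: [0.5, 0.3, -0.6]
width: 0.007
```

Emit:
{"op": "jog_arm", "data": {
  "rows": [
    [0.002, 0, 0, 0, 0, 0, 0],
    [0.004, 0, 0, 0, 0, 0, 0],
    [0.004, 0, 0, 0, 0, 0, 0]
  ]
}}

```text
time: 6.0
tool_pos: [0.5267, -0.011, 0.0834]
tcp_rot: [-0.255, 1.56, 0.253]
wrist_force: [-0.3, 0.3, -0.0]
width: 0.002
```

Run:
```python
from h import *
rows((.5284,-.0115,.08),108.4)
```

```text
shift [ 0.0034 -0.001   0.0014] turn [ 0.002 -0.004  0.   ] yaw 108.4
shift [ 0.0034 -0.001   0.0014] turn [-3.139 -0.    -0.006] yaw 288.4
t 6.0 pos [ 0.5267 -0.011   0.0834] jaw [-0.318  0.948 -0.   ] F [-0.33  0.29 -0.04] q6 -1.96 w 0.002
```

Emit:
{"op": "jog_arm", "data": {
  "rows": [
    [0.001, 0, 0.001, 0, -0.004, 0, 0],
    [0.002, 0, 0.001, 0, -0.004, 0, 0],
    [0.003, 0, 0.001, 0, -0.004, 0, 0],
    [0.003, 0, 0.001, 0, -0.004, 0, 0]
  ]
}}

```text
time: 6.4
tool_pos: [0.5276, -0.0107, 0.0805]
tcp_rot: [-0.254, 1.556, 0.253]
wrist_force: [-0.9, 0.1, 1.3]
width: -0.001
```

Emit:
{"op": "jog_arm", "data": {
  "rows": [
    [0.001, 0, 0, 0, 0, 0, 0],
    [0.002, 0, 0, 0, 0, 0, 0],
    [0.003, 0, 0, 0, 0, 0, 0],
    [0.003, 0, 0, 0, 0, 0, 0]
  ]
}}

```text
time: 6.8
tool_pos: [0.5278, -0.0107, 0.0783]
tcp_rot: [-0.254, 1.556, 0.253]
wrist_force: [-2.7, -0.1, 6.6]
width: -0.002
```

Emit:
{"op": "jog_arm", "data": {
  "rows": [
    [0.0005, 0, 0, 0, 0, 0, 0],
    [0.001, 0, 0, 0, 0, 0, 0],
    [0.001, 0, 0, 0, 0, 0, 0]
  ]
}}

```text
time: 7.1
tool_pos: [0.528, -0.0107, 0.0783]
tcp_rot: [-0.254, 1.555, 0.253]
wrist_force: [-2.8, 0.5, 8.1]
width: -0.0
```

Run:
```python
from h import *
im=imaging.read_camera("side"); cv2.imwrite("pics/s4.png",cv2.resize(im[215:265,315:375],None,fx=12,fy=12,interpolation=cv2.INTER_CUBIC))
rows((.5284,-.0115,.08),108.4); print(monitor.read_state()['torque'])
```

```text
shift [-0.0017 -0.0008  0.0001] turn [0.002 0.    0.001] yaw 108.4
shift [-0.0017 -0.0008  0.0001] turn [-3.139e+00 -1.000e-03  1.000e-03] yaw 288.4
t 7.15 pos [ 0.528  -0.0108  0.0783] jaw [-0.318  0.948 -0.001] F [-2.13 -0.35  7.46] q6 -1.96 w 0.001
[0.03973089 0.53770254 0.01857126]
```

View pics/s4.png

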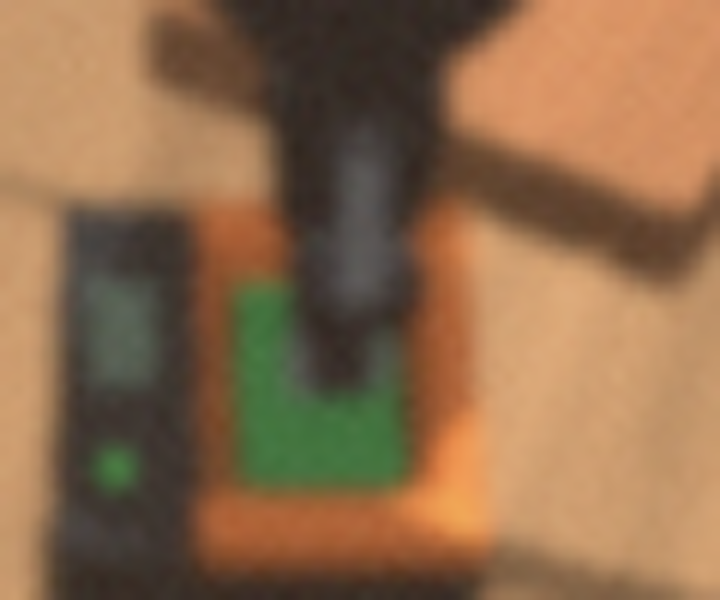

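Emit:
{"op": "jog_arm", "data": {
  "rows": [
    [0.0012, 0, 0, 0, 0, 0, 0],
    [0.0016, 0, 0, 0, 0, 0, 0],
    [0.002, 0, 0, 0, 0, 0, 0],
    [0.002, 0, 0, 0, 0, 0, 0]
  ]
}}

```text
time: 7.55
tool_pos: [0.5282, -0.0107, 0.0772]
tcp_rot: [-0.254, 1.555, 0.253]
wrist_force: [-3.2, 0.4, 6.6]
width: 0.001
```

Emit:
{"op": "jog_arm", "data": {
  "rows": [
    [0.0012, 0, 0, 0, 0, 0, 0],
    [0.002, 0, 0, 0, 0, 0, 0],
    [0.0025, 0, 0, 0, 0, 0, 0],
    [0.003, 0, 0, 0, 0, 0, 0],
    [0.003, 0, 0, 0, 0, 0, 0]
  ]
}}

```text
time: 8.05
tool_pos: [0.5284, -0.0107, 0.0752]
tcp_rot: [-0.254, 1.555, 0.253]
wrist_force: [-2.9, -0.4, 7.0]
width: -0.003
```

Emit:
{"op": "jog_arm", "data": {
  "rows": [
    [0.0015, 0, 0, 0, 0, 0, 0],
    [0.0022, 0, 0, 0, 0, 0, 0],
    [0.0028, 0, 0, 0, 0, 0, 0],
    [0.0033, 0, 0, 0, 0, 0, 0],
    [0.0033, 0, 0, 0, 0, 0, 0]
  ]
}}

```text
time: 8.55
tool_pos: [0.5285, -0.0106, 0.0729]
tcp_rot: [-0.254, 1.554, 0.253]
wrist_force: [-2.6, 0.0, 7.5]
width: 0.001
```

Emit:
{"op": "jog_arm", "data": {
  "rows": [
    [0.0015, 0, 0, 0, 0, 0, 0],
    [0.0022, 0, 0, 0, 0, 0, 0],
    [0.0028, 0, 0, 0, 0, 0, 0],
    [0.0033, 0, 0, 0, 0, 0, 0],
    [0.0033, 0, 0, 0, 0, 0, 0]
  ]
}}

```text
time: 9.05
tool_pos: [0.5288, -0.0106, 0.0708]
tcp_rot: [-0.254, 1.554, 0.253]
wrist_force: [-2.4, 0.9, 6.9]
width: 0.002
```

Emit:
{"op": "jog_arm", "data": {
  "rows": [
    [0.0015, 0, 0, 0, 0, 0, 0],
    [0.0022, 0, 0, 0, 0, 0, 0],
    [0.0028, 0, 0, 0, 0, 0, 0],
    [0.0033, 0, 0, 0, 0, 0, 0],
    [0.0033, 0, 0, 0, 0, 0, 0]
  ]
}}

```text
time: 9.55
tool_pos: [0.5289, -0.0106, 0.0686]
tcp_rot: [-0.254, 1.554, 0.253]
wrist_force: [-3.3, 0.7, 8.0]
width: 0.001
```

Emit:
{"op": "jog_arm", "data": {
  "rows": [
    [0.0015, 0, 0, 0, 0, 0, 0],
    [0.0022, 0, 0, 0, 0, 0, 0],
    [0.0028, 0, 0, 0, 0, 0, 0],
    [0.0033, 0, 0, 0, 0, 0, 0],
    [0.0033, 0, 0, 0, 0, 0, 0]
  ]
}}

```text
time: 10.05
tool_pos: [0.5289, -0.0106, 0.0668]
tcp_rot: [-0.254, 1.554, 0.253]
wrist_force: [-3.9, -0.4, 10.1]
width: 0.001
```

Emit:
{"op": "jog_arm", "data": {
  "rows": [
    [0.0015, 0, 0, 0, 0, 0, 0],
    [0.002, 0, 0, 0, 0, 0, 0],
    [0.0024, 0, 0, 0, 0, 0, 0],
    [0.0024, 0, 0, 0, 0, 0, 0]
  ]
}}

```text
time: 10.45
tool_pos: [0.5289, -0.0106, 0.0665]
tcp_rot: [-0.254, 1.554, 0.253]
wrist_force: [-6.6, 0.1, 14.3]
width: -0.0
```

Emit:
{"op": "jog_arm", "data": {
  "rows": [
    [0.0022, 0, 0, 0, 0, 0, 0],
    [0.0025, 0, 0, 0, 0, 0, 0],
    [0.0025, 0, 0, 0, 0, 0, 0]
  ]
}}

```text
time: 10.75
tool_pos: [0.5289, -0.0107, 0.0664]
tcp_rot: [-0.254, 1.555, 0.253]
wrist_force: [-7.8, 1.2, 16.6]
width: 0.001
```

Emit:
{"op": "jog_arm", "data": {
  "rows": [
    [-0.01, 0, 0, 0, 0, 0, 0],
    [-0.02, 0, 0, 0, 0, 0, 0],
    [-0.035, 0, 0, 0, 0, 0, 0],
    [-0.055, 0, 0, 0, 0, 0, 0],
    [-0.085, 0, 0, 0.15, 0, 0, 50],
    [-0.085, -0.001, 0, 0.3, 0, 0, 80],
    [-0.085, -0.001, 0, 0.45, 0, 0, 80],
    [-0.085, -0.001, 0, 0.6, 0, 0, 80],
    [-0.085, -0.001, 0, 0.75, 0, 0, 80],
    [-0.085, -0.001, 0, 0.9, 0, 0, 80],
    [-0.085, -0.001, 0, 1.05, 0, 0, 80],
    [-0.085, -0.001, 0, 1.2, 0, 0, 80],
    [-0.085, -0.001, 0, 1.35, 0, 0, 80],
    [-0.085, -0.001, 0, 1.5, 0, 0, 80],
    [-0.085, -0.001, 0, 1.57, 0, 0, 80],
    [-0.085, -0.001, 0, 1.57, 0, 0, 80]
  ]
}}

```text
time: 12.35
tool_pos: [0.5295, -0.0116, 0.1519]
tcp_rot: [0.967, 1.343, -0.966]
wrist_force: [-0.3, 0.0, 0.4]
width: 0.802
```

Run:
```python
from h import *
im=imaging.read_camera("side"); cv2.imwrite("pics/s5.png",cv2.resize(im[190:280,300:390],None,fx=6,fy=6,interpolation=cv2.INTER_CUBIC))
rows((.5284,-.0115,.075),18.4)
for b in blobs('side',im,'g',.143): print(*b)
```

```text
shift [ 0.0769 -0.0011 -0.0005] turn [ 0.005  0.001 -0.002] yaw 18.4
shift [ 0.0769 -0.0011 -0.0005] turn [-3.137e+00  3.000e-03  2.000e-03] yaw 198.4
t 12.4 pos [ 0.5295 -0.0115  0.1519] jaw [0.947 0.32  0.002] F [0.11 0.1  0.16] q6 -0.39 w 0.798
[266. 346.] [592.7 359.2  34.6  58.8  18.9]
[342. 240.] [527.9  -1.6  33.5  63.9  19.1]
```

View pics/s5.png

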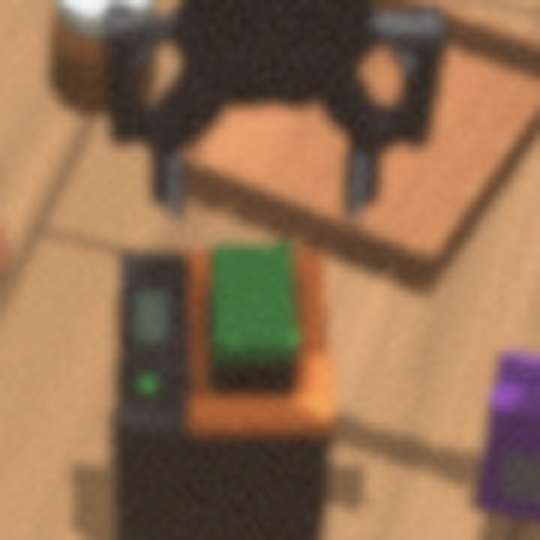

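Emit:
{"op": "jog_arm", "data": {
  "rows": [
    [0.02, 0.002, -0.001, 0, 0, 0, 70],
    [0.04, 0.002, -0.001, 0, 0, 0, 70],
    [0.052, 0.002, -0.001, 0, 0, 0, 70],
    [0.058, 0.002, -0.001, 0, 0, 0, 70],
    [0.062, 0.002, -0.001, 0, 0, 0, 70],
    [0.066, 0.002, -0.001, 0, 0, 0, 70],
    [0.068, 0.002, -0.001, 0, 0, 0, 70],
    [0.07, 0.002, -0.001, 0, 0, 0, 70],
    [0.07, 0.002, -0.001, 0, 0, 0, 70]
  ]
}}

```text
time: 13.3
tool_pos: [0.5313, -0.01, 0.082]
tcp_rot: [0.966, 1.344, -0.965]
wrist_force: [-1.0, 0.3, -0.2]
width: 0.697
```

Emit:
{"op": "jog_arm", "data": {
  "rows": [
    [0, 0, 0, 0, 0, 0, 45],
    [0, 0, 0, 0, 0, 0, 42],
    [0, 0, 0, 0, 0, 0, 40],
    [0, 0, 0, 0, 0, 0, 38]
  ],
  "force": 20
}}

```text
time: 13.7
tool_pos: [0.5313, -0.0101, 0.0823]
tcp_rot: [0.966, 1.344, -0.965]
wrist_force: [-0.8, -0.4, 1.9]
width: 0.418
```

Emit:
{"op": "jog_arm", "data": {
  "rows": [
    [0, 0, 0, 0, 0, 0, 30],
    [0, 0, 0, 0, 0, 0, 30],
    [0, 0, 0, 0, 0, 0, 30]
  ],
  "force": 30
}}

```text
time: 14.0
tool_pos: [0.5313, -0.0101, 0.0824]
tcp_rot: [0.966, 1.344, -0.965]
wrist_force: [-1.3, -0.8, 1.8]
width: 0.418
```

Run:
```python
from h import *
rows((.5313,-.0101,.19),18.4)
im=imaging.read_camera("top")
for b in blobs('top',im,'g',.143): print(*b)
```

```text
shift [-1.076e-01  2.000e-04  1.000e-04] turn [ 0.005  0.001 -0.002] yaw 18.4
shift [-1.076e-01  2.000e-04  1.000e-04] turn [-3.137e+00  3.000e-03  2.000e-03] yaw 198.4
t 14.0 pos [ 0.5313 -0.0101  0.0824] jaw [0.947 0.32  0.002] F [-1.25 -0.79  1.77] q6 -0.39 w 0.418
[171. 234.] [596.  291.7  35.2  57.2  15.8]
```

Emit:
{"op": "jog_arm", "data": {
  "rows": [
    [-0.004, 0, 0, 0, 0, 0, 30],
    [-0.012, 0, 0, 0, 0, 0, 30],
    [-0.022, 0, 0, 0, 0, 0, 30],
    [-0.034, 0, 0, 0, 0, 0, 30],
    [-0.046, 0, 0, 0, 0, 0, 30],
    [-0.06, 0, 0, 0, 0, 0, 30],
    [-0.078, 0, 0, 0, 0, 0, 30],
    [-0.085, 0, 0, 0, 0, 0, 30],
    [-0.085, 0, 0, 0, 0, 0, 30]
  ],
  "force": 45
}}

```text
time: 14.95
tool_pos: [0.5326, -0.0102, 0.1696]
tcp_rot: [0.967, 1.34, -0.962]
wrist_force: [0.9, -0.2, -4.2]
width: 0.41
```

Run:
```python
from h import *
rows((.535,-.258,.12),18.4)
im=imaging.read_camera("side"); i2=imaging.read_camera("top")
cv2.imwrite("pics/s6.png",np.hstack([cv2.resize(im[170:270,290:400],None,fx=3.6,fy=3.6),cv2.resize(i2[190:290,270:380],None,fx=3.6,fy=3.6)]))
for b in blobs('side',im,'g',.2): print(*b)
for z in (.107,.115):
  for b in blobs('top',i2,'o',z): print(z,*b)
```

```text
shift [ 0.0499 -0.0774  0.2354] turn [ 0.005  0.003 -0.006] yaw 18.4
shift [ 0.0499 -0.0774  0.2354] turn [-3.137  0.009  0.005] yaw 198.4
t 14.95 pos [ 0.5326 -0.0102  0.1696] jaw [0.947 0.32  0.006] F [ 0.94 -0.21 -4.19] q6 -0.39 w 0.41
[266. 346.] [575.5 393.2  32.7  58.   18.9]
[343. 216.] [536.4 -32.   33.5  69.6  17.1]
0.107 [304. 266.] [516.9  12.2  60.1  48.2 -71.3]
0.107 [337. 252.] [533.7 -60.4  45.   20.3 -89.8]
0.115 [304. 266.] [515.5  12.1  59.6  47.9 -71.3]
0.115 [337. 252.] [532.2 -60.1  44.7  20.1 -89.8]
```

View pics/s6.png

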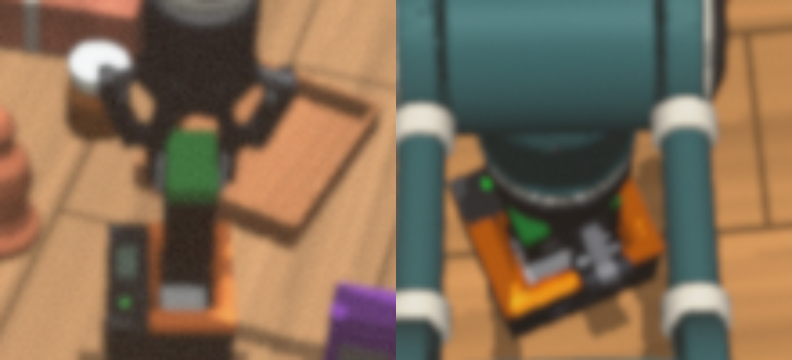

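Emit:
{"op": "jog_arm", "data": {
  "rows": [
    [0, -0.01, 0.03, 0, 0, 0, 30],
    [0, -0.023, 0.07, 0, 0, 0, 30],
    [0.01, -0.038, 0.115, 0, 0, 0, 30],
    [0.03, -0.053, 0.16, 0, 0, 0, 30],
    [0.05, -0.067, 0.205, 0, 0, 0, 30],
    [0.07, -0.075, 0.228, 0, 0, 0, 30],
    [0.09, -0.077, 0.235, 0, 0, 0, 30],
    [0.11, -0.077, 0.235, 0, 0, 0, 30],
    [0.125, -0.077, 0.235, 0, 0, 0, 30],
    [0.132, -0.077, 0.235, 0, 0, 0, 30],
    [0.136, -0.077, 0.235, 0, 0, 0, 30],
    [0.138, -0.077, 0.235, 0, 0, 0, 30],
    [0.138, -0.077, 0.235, 0, 0, 0, 30]
  ]
}}

```text
time: 16.35
tool_pos: [0.5342, -0.2573, 0.0301]
tcp_rot: [0.965, 1.343, -0.964]
wrist_force: [0.7, -1.0, -2.5]
width: 0.413
```

Run:
```python
from h import *
rows((.535,-.258,.02),18.4)
```

```text
shift [0.0101 0.0005 0.0009] turn [ 0.006  0.002 -0.003] yaw 18.4
shift [0.0101 0.0005 0.0009] turn [-3.136  0.004  0.004] yaw 198.4
t 16.35 pos [ 0.5342 -0.2573  0.0301] jaw [0.947 0.321 0.003] F [ 0.74 -1.02 -2.48] q6 -0.82 w 0.413
```

Emit:
{"op": "jog_arm", "data": {
  "rows": [
    [0.003, 0, 0, 0, 0, 0, 30],
    [0.006, 0, 0, 0, 0, 0, 30],
    [0.008, 0, 0, 0, 0, 0, 30],
    [0.009, 0, 0, 0, 0, 0, 30],
    [0.01, 0, 0, 0, 0, 0, 30],
    [0.011, 0, 0, 0, 0, 0, 30],
    [0.011, 0, 0, 0, 0, 0, 30]
  ]
}}

```text
time: 17.05
tool_pos: [0.5343, -0.2575, 0.0195]
tcp_rot: [0.965, 1.343, -0.964]
wrist_force: [-0.7, -0.0, 0.9]
width: 0.41
```

Emit:
{"op": "jog_arm", "data": {
  "rows": [
    [0, 0, 0, 0, 0, 0, 50],
    [0, 0, 0, 0, 0, 0, 65],
    [0, 0, 0, 0, 0, 0, 75],
    [0, 0, 0, 0, 0, 0, 75],
    [-0.02, 0, 0, 0, 0, 0, 75],
    [-0.05, 0, 0, 0, 0, 0, 75],
    [-0.09, 0, 0, 0, 0, 0, 75],
    [-0.12, 0, 0, 0, 0, 0, 75]
  ]
}}

```text
time: 17.85
tool_pos: [0.5345, -0.2576, 0.1417]
tcp_rot: [0.965, 1.341, -0.964]
wrist_force: [0.8, -0.2, -0.4]
width: 0.749
```

Run:
```python
from h import *
rows((.449,.254,.09),-22)
im=imaging.read_camera("side"); cv2.imwrite("pics/s7.png",im)
for b in blobs('side',im,'g',.071): print(*b)
```

```text
shift [ 0.0502  0.0831 -0.5122] turn [ 0.711  0.002 -0.005] yaw -22
shift [ 0.0502  0.0831 -0.5122] turn [-2.431  0.006  0.003] yaw 158
t 17.85 pos [ 0.5345 -0.2576  0.1417] jaw [0.947 0.321 0.004] F [ 0.81 -0.17 -0.37] q6 -0.82 w 0.749
[266. 346.] [613.9 317.6  37.   62.8  18.9]
[364. 197.] [ 530.4 -258.7   32.5   63.6   15.5]
```

Emit:
{"op": "jog_arm", "data": {
  "rows": [
    [0, 0.007, -0.04, 0.08, 0, 0, 75],
    [0, 0.015, -0.09, 0.16, 0, 0, 75],
    [0, 0.023, -0.14, 0.24, 0, 0, 75],
    [0, 0.031, -0.19, 0.32, 0, 0, 75],
    [0, 0.039, -0.24, 0.4, 0, 0, 75],
    [0.01, 0.047, -0.29, 0.48, 0, 0, 75],
    [0.02, 0.055, -0.34, 0.56, 0, 0, 75],
    [0.03, 0.063, -0.39, 0.64, 0, 0, 75],
    [0.04, 0.071, -0.44, 0.711, 0, 0, 75],
    [0.05, 0.079, -0.485, 0.711, 0, 0, 75],
    [0.05, 0.083, -0.51, 0.711, 0, 0, 75],
    [0.05, 0.083, -0.512, 0.711, 0, 0, 75],
    [0.05, 0.083, -0.512, 0.711, 0, 0, 75]
  ]
}}

```text
time: 19.2
tool_pos: [0.4523, 0.2524, 0.0932]
tcp_rot: [1.487, 0.99, -1.476]
wrist_force: [0.0, -0.6, -0.0]
width: 0.749
```

Run:
```python
from h import *
rows((.449,.254,.0145),-22)
im=imaging.read_camera("side"); i2=imaging.read_camera("top")
cv2.imwrite("pics/s8.png",np.hstack([cv2.resize(im[275:385,290:400],None,fx=3.6,fy=3.6),cv2.resize(i2[240:350,150:260],None,fx=3.6,fy=3.6)]))
print(proj('side',monitor.read_state()['tool_pos']+[0,0,.025]))
```

```text
shift [ 0.0787 -0.0048 -0.0003] turn [ 0.002  0.002 -0.014] yaw -22
shift [ 0.0787 -0.0048 -0.0003] turn [-3.139e+00  2.200e-02  3.000e-03] yaw 158
t 19.2 pos [0.4523 0.2524 0.0932] jaw [ 0.928 -0.373  0.014] F [ 0.04 -0.64 -0.03] q6 0.86 w 0.749
[340.53843595 330.80004277]
```

View pics/s8.png

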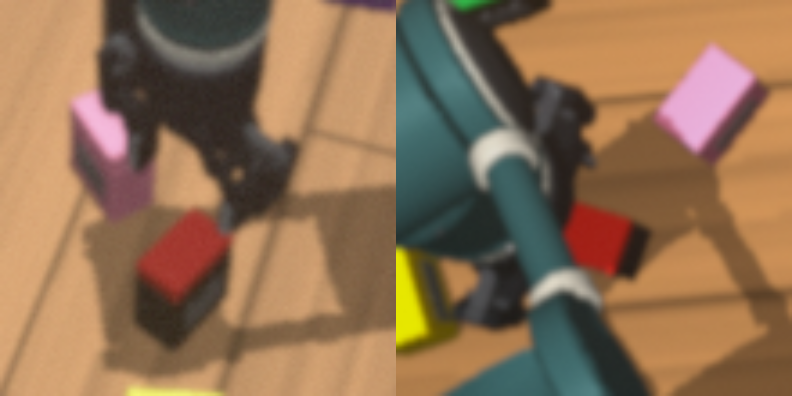

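Emit:
{"op": "jog_arm", "data": {
  "rows": [
    [0.02, -0.004, 0, 0, 0, -0.014, 75],
    [0.04, -0.004, 0, 0, 0, -0.014, 75],
    [0.06, -0.004, 0, 0, 0, -0.014, 75],
    [0.07, -0.004, 0, 0, 0, -0.014, 75],
    [0.076, -0.004, 0, 0, 0, -0.014, 75],
    [0.078, -0.004, 0, 0, 0, -0.014, 75],
    [0.078, -0.004, 0, 0, 0, -0.014, 75],
    [0.078, -0.004, 0, 0, 0, -0.014, 75]
  ]
}}

```text
time: 20.1
tool_pos: [0.4509, 0.2524, 0.0163]
tcp_rot: [1.487, 1.001, -1.486]
wrist_force: [-0.5, 0.2, -0.6]
width: 0.749
```

Emit:
{"op": "jog_arm", "data": {
  "rows": [
    [0, 0, 0, 0, 0, 0, 55],
    [0, 0, 0, 0, 0, 0, 45],
    [0, 0, 0, 0, 0, 0, 40],
    [0, 0, 0, 0, 0, 0, 35],
    [0, 0, 0, 0, 0, 0, 30],
    [0, 0, 0, 0, 0, 0, 30],
    [0, 0, 0, 0, 0, 0, 30]
  ],
  "force": 30
}}

```text
time: 20.8
tool_pos: [0.4512, 0.2529, 0.0171]
tcp_rot: [1.488, 1.001, -1.485]
wrist_force: [-2.4, 1.4, 5.9]
width: 0.417
```

Run:
```python
from h import *
rows((.5326,-.0102,.1696),18.4)
```

```text
shift [-0.1523  0.1745  0.2133] turn [-0.706  0.    -0.002] yaw 18.4
shift [-0.1523  0.1745  0.2133] turn [ 2.436e+00 -2.000e-03 -0.000e+00] yaw 198.4
t 20.8 pos [0.4512 0.2529 0.0171] jaw [ 0.927 -0.375  0.002] F [-2.35  1.36  5.92] q6 0.85 w 0.417
```

Emit:
{"op": "jog_arm", "data": {
  "rows": [
    [-0.005, 0, 0, 0, 0, 0, 30],
    [-0.02, 0, 0, 0, 0, 0, 30],
    [-0.05, 0, 0, 0, 0, 0, 30],
    [-0.09, 0, 0, 0, 0, 0, 30],
    [-0.13, 0.01, 0.012, 0, 0, 0, 30],
    [-0.152, 0.03, 0.036, -0.08, 0, 0, 30],
    [-0.152, 0.052, 0.064, -0.18, 0, 0, 30],
    [-0.152, 0.078, 0.095, -0.3, 0, 0, 30],
    [-0.152, 0.104, 0.127, -0.42, 0, 0, 30],
    [-0.152, 0.13, 0.159, -0.54, 0, 0, 30],
    [-0.152, 0.152, 0.186, -0.64, 0, 0, 30],
    [-0.152, 0.168, 0.205, -0.69, 0, 0, 30],
    [-0.152, 0.1745, 0.213, -0.706, 0, 0, 30],
    [-0.152, 0.1745, 0.213, -0.706, 0, 0, 30],
    [-0.152, 0.1745, 0.213, -0.706, 0, 0, 30],
    [-0.152, 0.1745, 0.213, -0.706, 0, 0, 30]
  ],
  "force": 45
}}

```text
time: 22.4
tool_pos: [0.5321, -0.0092, 0.1688]
tcp_rot: [0.969, 1.344, -0.968]
wrist_force: [0.4, -0.2, -3.0]
width: 0.413
```

Run:
```python
from h import *
rows((.5313,-.0101,.1696),18.4)
im=imaging.read_camera("side"); cv2.imwrite("pics/s9.png",im)
RNG['r']=[((0,150,60),(4,255,255)),((172,150,60),(180,255,255))]
for b in blobs('side',im,'r',.2): print(*b)
```

```text
shift [-0.0008 -0.0011  0.0006] turn [ 0.001  0.    -0.001] yaw 18.4
shift [-0.0008 -0.0011  0.0006] turn [-3.141e+00  1.000e-03  0.000e+00] yaw 198.4
t 22.4 pos [ 0.5321 -0.0092  0.1688] jaw [0.949 0.316 0.001] F [ 0.37 -0.25 -3.05] q6 -0.39 w 0.413
[343. 217.] [533.5 -25.4  35.2  68.8  17.1]
```

Emit:
{"op": "jog_arm", "data": {
  "rows": [
    [0.005, -0.001, 0.003, 0, 0, 0, 30],
    [0.015, -0.001, 0.003, 0, 0, 0, 30],
    [0.024, -0.001, 0.003, 0, 0, 0, 30],
    [0.03, -0.001, 0.003, 0, 0, 0, 30],
    [0.034, -0.001, 0.003, 0, 0, 0, 30],
    [0.036, -0.001, 0.003, 0, 0, 0, 30],
    [0.038, -0.001, 0.003, 0, 0, 0, 30],
    [0.04, -0.001, 0.003, 0, 0, 0, 30],
    [0.042, -0.001, 0.003, 0, 0, 0, 30],
    [0.042, -0.001, 0.003, 0, 0, 0, 30]
  ]
}}

```text
time: 23.45
tool_pos: [0.5322, -0.0123, 0.1268]
tcp_rot: [0.969, 1.344, -0.968]
wrist_force: [-0.2, -0.6, -3.2]
width: 0.413
```

Run:
```python
from h import *
rows((.532,-.0122,.12),18.4)
im=imaging.read_camera("side"); cv2.imwrite("pics/s10.png",cv2.resize(im[180:280,290:400],None,fx=6,fy=6,interpolation=cv2.INTER_CUBIC))
```

```text
shift [ 0.0068 -0.0001 -0.0001] turn [ 0.001  0.    -0.001] yaw 18.4
shift [ 0.0068 -0.0001 -0.0001] turn [-3.141e+00  2.000e-03  0.000e+00] yaw 198.4
t 23.45 pos [ 0.5322 -0.0123  0.1268] jaw [0.949 0.317 0.001] F [-0.19 -0.64 -3.17] q6 -0.39 w 0.413
```

View pics/s10.png

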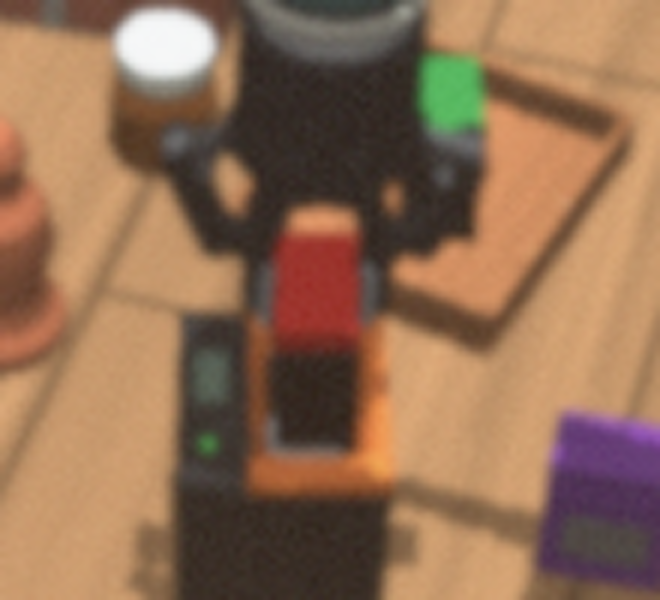

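The red pack's foot is just inside the collar, with a slightly larger gap on the +x side (crop (266,430)). I nudge +1 mm and feel the way down.

Emit:
{"op": "jog_arm", "data": {
  "rows": [
    [0.001, 0.001, 0, 0, 0, 0, 30],
    [0.002, 0.001, 0, 0, 0, 0, 30],
    [0.003, 0.001, 0, 0, 0, 0, 30],
    [0.004, 0.001, 0, 0, 0, 0, 30],
    [0.005, 0.001, 0, 0, 0, 0, 30],
    [0.006, 0.001, 0, 0, 0, 0, 30],
    [0.007, 0.001, 0, 0, 0, 0, 30]
  ]
}}

```text
time: 24.2
tool_pos: [0.5332, -0.012, 0.1199]
tcp_rot: [0.969, 1.344, -0.968]
wrist_force: [-0.0, -0.2, -3.0]
width: 0.413
```

Emit:
{"op": "jog_arm", "data": {
  "rows": [
    [0.002, 0, 0, 0, 0, 0, 30],
    [0.004, 0, 0, 0, 0, 0, 30],
    [0.006, 0, 0, 0, 0, 0, 30],
    [0.008, 0, 0, 0, 0, 0, 30],
    [0.008, 0, 0, 0, 0, 0, 30]
  ]
}}

```text
time: 24.7
tool_pos: [0.5328, -0.012, 0.1114]
tcp_rot: [0.969, 1.344, -0.968]
wrist_force: [-0.1, 1.3, -2.8]
width: 0.417
```

Smooth entry. Continue towards the cradle (expected near z 0.085).

Emit:
{"op": "jog_arm", "data": {
  "rows": [
    [0.003, 0, 0, 0, 0, 0, 30],
    [0.006, 0, 0, 0, 0, 0, 30],
    [0.009, 0, 0, 0, 0, 0, 30],
    [0.012, 0, 0, 0, 0, 0, 30],
    [0.015, 0, 0, 0, 0, 0, 30],
    [0.018, 0, 0, 0, 0, 0, 30],
    [0.021, 0, 0, 0, 0, 0, 30],
    [0.021, 0, 0, 0, 0, 0, 30]
  ]
}}

```text
time: 25.5
tool_pos: [0.5324, -0.0119, 0.0898]
tcp_rot: [0.969, 1.345, -0.969]
wrist_force: [0.4, 0.6, -2.8]
width: 0.413
```

Emit:
{"op": "jog_arm", "data": {
  "rows": [
    [0.002, 0, 0, 0, 0, 0, 30],
    [0.004, 0, 0, 0, 0, 0, 30],
    [0.005, 0, 0, 0, 0, 0, 30],
    [0.006, 0, 0, 0, 0, 0, 30],
    [0.006, 0, 0, 0, 0, 0, 30]
  ]
}}

```text
time: 26.0
tool_pos: [0.5325, -0.012, 0.0843]
tcp_rot: [0.968, 1.345, -0.969]
wrist_force: [-2.4, -0.9, 2.9]
width: 0.414
```

Emit:
{"op": "jog_arm", "data": {
  "rows": [
    [0, 0, 0, 0, 0, 0, 50],
    [0, 0, 0, 0, 0, 0, 65],
    [0, 0, 0, 0, 0, 0, 70],
    [0, 0, 0, 0, 0, 0, 70],
    [-0.015, 0, 0, 0, 0, 0, 70],
    [-0.035, 0, 0, 0, 0, 0, 70],
    [-0.06, 0, 0, -0.13, 0, 0, 70],
    [-0.06, 0, 0, -0.27, 0, 0, 20],
    [-0.06, 0, 0, -0.41, 0, 0, 0],
    [-0.06, 0, 0, -0.55, 0, 0, 0],
    [-0.06, 0, 0, -0.69, 0, 0, 0],
    [-0.06, 0, 0, -0.83, 0, 0, 0],
    [-0.06, 0, 0, -0.97, 0, 0, 0],
    [-0.06, 0, 0, -1.11, 0, 0, 0],
    [-0.06, 0, 0, -1.25, 0, 0, 0],
    [-0.06, 0, 0, -1.39, 0, 0, 0],
    [-0.06, 0, 0, -1.53, 0, 0, 0],
    [-0.06, 0, 0, -1.57, 0, 0, 0],
    [-0.06, 0, 0, -1.57, 0, 0, 0]
  ]
}}

```text
time: 27.9
tool_pos: [0.533, -0.012, 0.1455]
tcp_rot: [-0.252, 1.555, 0.252]
wrist_force: [-0.8, 1.0, 0.5]
width: -0.004
```

Run:
```python
from h import *
rows((.531,-.011,.108),108.4)
RNG['r']=[((0,150,60),(4,255,255)),((172,150,60),(180,255,255))]
im=imaging.read_camera("side"); cv2.imwrite("pics/s11.png",im)
for b in blobs('side',im,'r',.134): print(*b)
```

```text
shift [ 0.0375  0.0016 -0.0016] turn [0.    0.001 0.   ] yaw 108.4
shift [ 0.0375  0.0016 -0.0016] turn [-3.141e+00 -0.000e+00  1.000e-03] yaw 288.4
t 27.9 pos [ 0.533  -0.012   0.1455] jaw [-0.316  0.949 -0.   ] F [-0.82  0.98  0.53] q6 -1.96 w -0.004
[342. 240.] [527.4 -10.8  33.7  65.3  17.1]
```

Emit:
{"op": "jog_arm", "data": {
  "rows": [
    [0.015, 0.001, -0.001, 0, 0, 0, 0],
    [0.028, 0.001, -0.001, 0, 0, 0, 0],
    [0.034, 0.001, -0.001, 0, 0, 0, 0],
    [0.036, 0.001, -0.001, 0, 0, 0, 0],
    [0.038, 0.001, -0.001, 0, 0, 0, 0],
    [0.04, 0.001, -0.001, 0, 0, 0, 0],
    [0.042, 0.001, -0.001, 0, 0, 0, 0],
    [0.044, 0.001, -0.001, 0, 0, 0, 0],
    [0.046, 0.001, -0.001, 0, 0, 0, 0],
    [0.046, 0.001, -0.001, 0, 0, 0, 0]
  ]
}}

```text
time: 28.95
tool_pos: [0.5315, -0.0113, 0.0991]
tcp_rot: [-0.251, 1.556, 0.252]
wrist_force: [-1.1, 1.2, 4.4]
width: 0.004
```

Emit:
{"op": "jog_arm", "data": {
  "rows": [
    [0.002, 0, 0, 0, 0, 0, 0],
    [0.004, 0, 0, 0, 0, 0, 0],
    [0.006, 0, 0, 0, 0, 0, 0],
    [0.008, 0, 0, 0, 0, 0, 0],
    [0.01, 0, 0, 0, 0, 0, 0],
    [0.012, 0, 0, 0, 0, 0, 0],
    [0.014, 0, 0, 0, 0, 0, 0],
    [0.016, 0, 0, 0, 0, 0, 0],
    [0.018, 0, 0, 0, 0, 0, 0],
    [0.02, 0, 0, 0, 0, 0, 0],
    [0.02, 0, 0, 0, 0, 0, 0]
  ]
}}

```text
time: 30.05
tool_pos: [0.5315, -0.0112, 0.0793]
tcp_rot: [-0.251, 1.556, 0.252]
wrist_force: [-2.4, 0.7, 6.9]
width: -0.003
```

Emit:
{"op": "jog_arm", "data": {
  "rows": [
    [0.001, 0, 0, 0, 0, 0, 0],
    [0.002, 0, 0, 0, 0, 0, 0],
    [0.003, 0, 0, 0, 0, 0, 0],
    [0.004, 0, 0, 0, 0, 0, 0],
    [0.005, 0, 0, 0, 0, 0, 0],
    [0.006, 0, 0, 0, 0, 0, 0],
    [0.007, 0, 0, 0, 0, 0, 0],
    [0.008, 0, 0, 0, 0, 0, 0],
    [0.009, 0, 0, 0, 0, 0, 0],
    [0.009, 0, 0, 0, 0, 0, 0]
  ]
}}

```text
time: 31.05
tool_pos: [0.5318, -0.0112, 0.0709]
tcp_rot: [-0.251, 1.555, 0.252]
wrist_force: [-4.5, 2.1, 8.9]
width: -0.007
```

Emit:
{"op": "jog_arm", "data": {
  "rows": [
    [0.0015, 0, 0, 0, 0, 0, 0],
    [0.0022, 0, 0, 0, 0, 0, 0],
    [0.0028, 0, 0, 0, 0, 0, 0],
    [0.0033, 0, 0, 0, 0, 0, 0],
    [0.0033, 0, 0, 0, 0, 0, 0]
  ]
}}

```text
time: 31.55
tool_pos: [0.5321, -0.0112, 0.0684]
tcp_rot: [-0.251, 1.555, 0.251]
wrist_force: [-3.1, 2.9, 8.7]
width: 0.002
```

Emit:
{"op": "jog_arm", "data": {
  "rows": [
    [0.0015, 0, 0, 0, 0, 0, 0],
    [0.002, 0, 0, 0, 0, 0, 0],
    [0.0026, 0, 0, 0, 0, 0, 0],
    [0.0026, 0, 0, 0, 0, 0, 0]
  ]
}}

```text
time: 31.95
tool_pos: [0.5327, -0.0111, 0.0671]
tcp_rot: [-0.251, 1.554, 0.251]
wrist_force: [-4.4, 2.4, 11.4]
width: -0.001
```

Emit:
{"op": "jog_arm", "data": {
  "rows": [
    [0.0016, 0, 0, 0, 0, 0, 0],
    [0.002, 0, 0, 0, 0, 0, 0],
    [0.0024, 0, 0, 0, 0, 0, 0],
    [0.0024, 0, 0, 0, 0, 0, 0]
  ]
}}

```text
time: 32.35
tool_pos: [0.5332, -0.011, 0.0667]
tcp_rot: [-0.251, 1.553, 0.251]
wrist_force: [-7.1, 2.6, 15.8]
width: 0.0
```

Emit:
{"op": "jog_arm", "data": {
  "rows": [
    [0.0022, 0, 0, 0, 0, 0, 0],
    [0.0023, 0, 0, 0, 0, 0, 0]
  ]
}}

```text
time: 32.55
tool_pos: [0.5332, -0.011, 0.0666]
tcp_rot: [-0.251, 1.553, 0.251]
wrist_force: [-8.4, 1.1, 19.0]
width: 0.001
```

Emit:
{"op": "jog_arm", "data": {
  "rows": [
    [-0.002, 0, 0, 0, 0, 0, 0],
    [-0.005, 0, 0, 0, 0, 0, 0],
    [-0.009, 0, 0, 0, 0, 0, 0],
    [-0.014, 0, 0, 0, 0, 0, 0],
    [-0.02, 0, 0, 0, 0, 0, 0],
    [-0.03, 0, 0, 0, 0, 0, 0],
    [-0.06, 0, 0, 0, 0, 0, 0],
    [-0.1, 0, 0, 0, 0, 0, 0],
    [-0.12, 0, 0, 0, 0, 0, 0],
    [-0.12, 0, 0, 0, 0, 0, 0]
  ]
}}

```text
time: 33.55
tool_pos: [0.5362, -0.0115, 0.1913]
tcp_rot: [-0.253, 1.545, 0.249]
wrist_force: [0.5, 0.3, 0.8]
width: 0.001
```

Run:
```python
from h import *
RNG['r']=[((0,150,60),(4,255,255)),((172,150,60),(180,255,255))]
im=imaging.read_camera("side"); cv2.imwrite("pics/s12.png",im)
print(monitor.read_state()['time'])
for b in blobs('side',im,'r',.107)+blobs('side',im,'g',.066): print(*b)
cv2.imwrite("pics/s12c.png",cv2.resize(im[170:270,290:420],None,fx=5,fy=5,interpolation=cv2.INTER_CUBIC))
```

```text
33.6
[342. 246.] [529.9 -13.7  34.7  57.6  19. ]
[266. 346.] [615.4 314.7  37.2  63.1  18.9]
[364. 197.] [ 532.9 -264.3   36.2   71.3   15.5]
```

View pics/s12c.png

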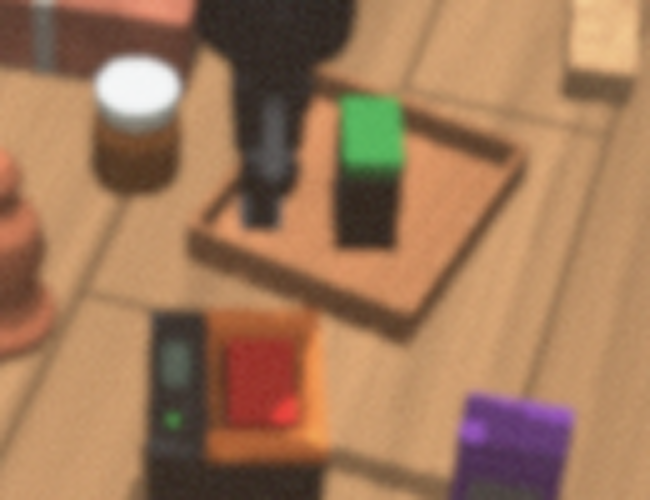

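The red pack is down level with the rim at crop (262,383), and the green pack stands upright in the tray at (370,170).

```bash
python3 -c "
from workcell import finish_job
print(finish_job())"
```

```text
the job is handed in; nothing more can be done
None
```

The job is handed in at about 34 s of the 72 s allowed; no verdict came back. The full green pack was released, lifted out and stood upright near the tray's centre. The red pack was then put in the bay and pushed past the catch.

**Last checks (side camera):**
- **Red pack:** its top shows at pixel (342, 246), against (341, 246) for the locked green pack at the start. It stayed down, level with the rim, after I let go.
- **Green pack:** it stands upright in the tray at about (0.53, -0.26), close to the centre I measured for the tray.
- **Spare pack and others:** the spare's image position did not change. The maquette, jar, mallet, sander and offcut were not measured again, but nothing came near them.

**What disagreed:**
- **Tool height:** the reported height read about 35 mm lower than the contact heights implied. I did the vertical moves by feel and by relative offsets.
- **Camera heights:** combining the two cameras put known heights about 9 mm too low.
- **Pressing force:** the release press peaked at 16.6 N vertically. The last reading of the locking press was 19.0 N, a little over the advised 15–18 N but under the 23 N at which the catch can break.
- **Sideways force:** both presses also showed about 8 N sideways on the tool.

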